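# Take off the left-hand nut of the foot grinder

## Robot

A 6-joint arm with a two-finger parallel gripper is mounted at the origin on a cart in front of the work surface, level with it; the furniture and walls round the work are solid. World frame = base frame: x ahead of the robot, y to its left, z up, the work surface at z = 0. Lengths are in m, angles in rad, forces in N, time in s.
With the tool pointing down it reaches from about 0.325 to 0.9 m from the base axis. Payload 6.1 kg.
Tool frame: the origin (TCP) lies midway between the tips of the shut fingers; the grasp point (between the pads) lies 19 mm behind it; z points along the fingers, y is the line along which they close (so a half turn about z gives the same grasp; the last joint's range is limited). The gripper opens to 85 mm and grips with 20 to 120 N. Pads are 22 mm wide; open, the fingers measure 114 mm over their backs; the gripper's body (76 mm by 85 mm) begins 54 mm behind the grasp point. The pads swing forward as they close: fully open they stand 13 mm farther back than shut.
Start: joints at [1.147, 0.22, 1.526, -0, 1.395, -0.126], TCP at [0.183, 0.597, 0.231] pointing down, gripper open.
Joint ranges: [-2.98, 2.98], [-0.91, 2.08], [0.09, 2.57], [-1.24, 4.39], [0.2, 2.65], [-2.68, 2.68]. Speed limits (rad/s): [2.57, 2.57, 3.01, 3.14, 3.14, 3.14].

## Interface

Orientations are given as [roll, pitch, yaw] about the fixed x, y, z axes, in that order (R = Rz(yaw) Ry(pitch) Rx(roll)).
In Python, from plant import movep, move_l, set_joints, gripper_to, hold, inverse_kinematics, observe, get_image, get_calibration, Unreachable, job_done gives the robot as it stands. Calls block until the motion is done:
- movep(position, orientation): joint-space move of the TCP to a pose.
- move_l(position, feed=0.15, rotation=None, max_force=None): straight line of the TCP; rotation=None keeps the orientation; feed is the mean speed in m/s. With max_force (N) it stops when the force on the tool has changed by that much, and returns True; else False.
- set_joints(angles): joint-space move.
- gripper_to(opening, f_grip=None): finger opening in m; f_grip is the grip in N (None keeps the last); returns when the fingers have stopped.
- hold(seconds).
- inverse_kinematics(position, orientation): joint angles nearest the present ones, or None.
- observe(): the state.
- get_image(name): name is "side" or "top"; returns (picture, depth): 480x640x3 uint8, red, green, blue; 480x640 float32, m along the optical axis (not along the pixel's ray), 0 where there is no reading.
- get_calibration(name): a dict with "intrinsics" (3x3 intrinsics, pixels), "world_from_camera" (4x4, takes a point from camera to world coordinates). Camera axes: x right, y down, z forward; pixel columns grow to the right and rows downward; lengths in m; the calibration is good to about 2 mm. A picture is of the moment at which its call begins. get_calibration takes no time and is no camera call.
A pose or a line that the arm cannot do raises Unreachable and nothing moves.
- job_done(): hands the job in; it is judged then, once.
The state is a dict: "time_s": time; "q": joint angles; "joint_velocities": joint speeds; "joint_torque": joint torques, N m; "eef_pos": TCP position; "tcp_rot": TCP orientation; "ft_force": force on the tool from outside, world axes, zero at the start; "torque": the same for the moment, N m; "opening": finger opening in m; "grasp_force": force on a finger pad.
Only numpy, scipy, OpenCV 4.12 (cv2) and the standard library are available. Lean on these libraries where they do the work, as an engineer would, in place of code of your own. Each camera call takes 0.05 s, during which the arm holds its last target. There are 200 camera calls.

## Task

The disc of the little foot grinder has to be changed: take off its retaining nut, which has a reverse (left-hand) thread, so turn it clockwise as seen from above while drawing it up only lightly until it comes free, never tugging hard at the thread. Then set the nut down gently, upright with its grip bar on top, inside the ramekin, and let go; leave the ramekin standing where it is and the cup, stilt and bird alone.

Things in the scene. Friction and masses are not known exactly. Their poses are not given: they have to be found in the camera images.
- grinder: foot grinder fixed to the counter: round grey housing 120 mm across, 42 mm high, small switch at its front (its -x); on it a grinding disc 100 mm across (top at 52 mm) and a clamp washer 48 mm across (top at 56 mm). Origin: centre of its underside; z up. Its spindle, hidden in the nut, does not turn but is sprung: pulled up it gives about 1 mm at 10 N, 1.5 mm at 14 N
- washer_top (a point): on the spindle's axis, at the top of the clamp washer, where the nut's underside rests at the start. The spindle (29 mm thick over the thread) ends 27 mm above this point. Its foot is a plain neck, above it runs a two-start left-hand thread; where that begins round the spindle is unknown. The thread is hurt if nut and spindle press on each other with over 15 N; 3 to 7 N of pull is plenty
- nut: loose aluminium cap nut, about 90 g, 70 mm high: round closed hub 39 mm across, 40 mm high, topped by a flat upright grip bar 38 mm long (nut's x), 14 mm thick (its y), 30 mm high. Origin: centre of its underside; z up through the bar. Two lugs inside its lower end; about 0.8 mm sideways play. At the start the lugs lie in the neck below the thread: undrawn, it just spins on the washer
- nut_bar (a point): in the grip bar, 58 mm above the nut's underside. To take the nut off: draw it up lightly until the lugs bear on the thread (free lift of 3 to 12 mm, differs each time), keep that pull and turn clockwise seen from above; it climbs 24 mm a turn and is free after 0.15 to 0.55 turn (regrasp as needed). Let go half-way it drops back or leans some degrees but keeps its turn. Off when 30 mm above the washer
- ramekin: loose bisque ramekin, a straight low bowl 82 mm across, 45 mm high, 0.12 kg, inner floor 5 mm above its underside, about 56 mm clear width inside at the floor. Origin: centre of its underside; z up
- small_cup: bystander: small bisque cup 60 mm across, 51 mm high; origin at the centre of its underside
- stilt: bystander: three-armed kiln stilt, 59 x 52 x 21 mm; origin under it
- bird: bystander: slip-cast bird, 52 x 120 x 76 mm; origin under it

How it is judged:
By the outcome, as a careful person would: the job done as asked, in the order asked, and still so for the second after the job is handed in, with the robot touching nothing.
It also fails if it takes over 72 s, if anything falls off the work surface, if the arm or the gripper's body presses on something with over 40 N, if the wrist force passes 120 N, or if a joint passes its speed limit or range.

## Working session

There is one attempt and no reset: what is moved stays moved. The work goes in short steps, each a Python script; the robot and the scene stay as the last script left them, time stands still between calls to the robot, and variables do not carry over. Pictures are saved under pics/ and viewed, at most 10 in all, crops included, and the job is handed in when it is done.

```bash
mkdir -p pics; ls
python3 - <<'E'
from plant import *
import cv2, numpy as np
for n in ("top","side"):
    im,d=get_image(n); c=get_calibration(n)
    cv2.imwrite(f"pics/{n}0.png",im[:,:,::-1]); np.savez(f"{n}0.npz",im=im,d=d,K=c["intrinsics"],T=c["world_from_camera"])
    print(n,c["intrinsics"],np.round(c["world_from_camera"],3))
s=observe();print(s["time_s"],s["ft_force"],s["tcp_rot"])
E
```

```text
pics
top [[469.02577822   0.         313.79944314]
 [  0.         469.02577822 234.12488562]
 [  0.           0.           1.        ]] [[ 1.000e-03 -9.970e-01  7.100e-02  4.340e-01]
 [-1.000e+00  1.000e-03  2.100e-02  3.900e-02]
 [-2.100e-02 -7.100e-02 -9.970e-01  1.133e+00]
 [ 0.000e+00  0.000e+00  0.000e+00  1.000e+00]]
side [[457.6932841    0.         320.86893823]
 [  0.         457.6932841  239.45659892]
 [  0.           0.           1.        ]] [[ 1.    -0.007 -0.01   0.509]
 [ 0.004 -0.591  0.806 -0.682]
 [-0.012 -0.806 -0.591  0.654]
 [ 0.     0.     0.     1.   ]]
0.1 [ 0.78025316 -0.45416643 -0.84048354] [-3.13982888e+00 -1.80804619e-04  2.84378790e+00]
```

View pics/top0.png

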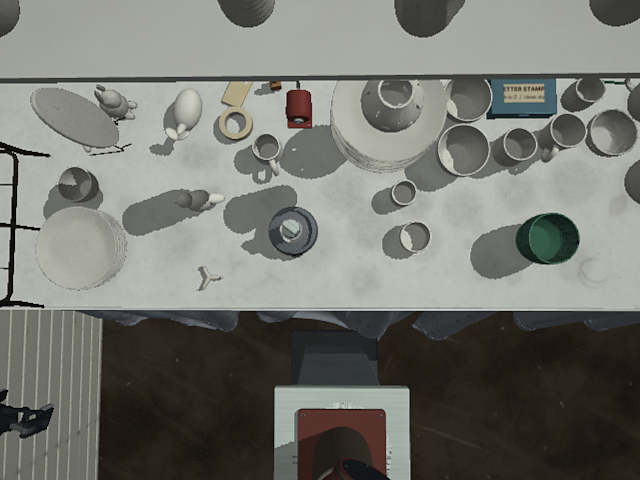

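View pics/side0.png

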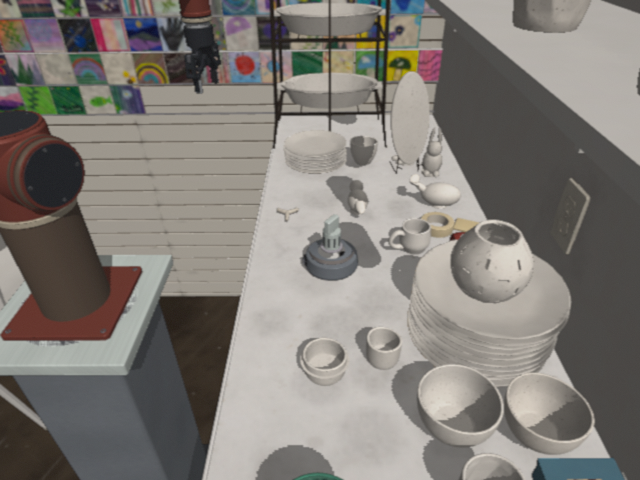

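The top view shows the grinder at about (293,231) with the nut's bar at (291,229), and the ramekin at (414,237). The cup is at (403,192), the stilt at (208,277) and the bird at (200,200). I'll measure these with depth.

```bash
cat > h.py <<'E'
import numpy as np, cv2
def cloud(d,K,T):
    v,u=np.mgrid[:480,:640]
    p=np.stack([(u-K[0,2])/K[0,0]*d,(v-K[1,2])/K[1,1]*d,d],-1)
    P=p@T[:3,:3].T+T[:3,3]; P[d<=0]=np.nan; return P
def circ(p):
    A=np.c_[2*p,np.ones(len(p))]; s=np.linalg.lstsq(A,(p**2).sum(1),rcond=None)[0]
    return s[0],s[1],np.sqrt(s[2]+s[0]**2+s[1]**2)
E
python3 - <<'E'
from h import *
for n in ("top","side"):
    f=np.load(n+"0.npz"); P=cloud(f["d"],f["K"],f["T"]); im=f["im"]
    X=P.reshape(-1,3); X=X[np.isfinite(X[:,0])]
    sel=lambda c,r,z0,z1: X[(np.hypot(X[:,0]-c[0],X[:,1]-c[1])<r)&(X[:,2]>z0)&(X[:,2]<z1)]
    if n=="top":
        g=P[231,293]; r=P[237,414]; print("g",g,"r",r,"cup",P[192,403],"shelf",P[40,300], "lowshelf edge",P[80,300])
    t=sel(X[:0].sum(0)[:2]+g[:2],.1,-.02,.02); print(n,"table z",np.median(t[:,2]))
    a=sel(g,.075,.112,.14); print("bar",len(a),a.min(0),a.max(0),a.mean(0))
    if len(a)>5:
        q=cv2.minAreaRect((a[:,:2]*1000).astype(np.float32)); print(q)
    for z0,z1 in((.035,.047),(.047,.0545),(.0545,.062),(.085,.10)):
        a=sel(g,.075,z0,z1)
        if len(a)>5: print("grinder",z0,len(a),cv2.minEnclosingCircle((a[:,:2]*1000).astype(np.float32)),a[:,2].mean())
    a=sel(r,.055,.035,.055); print("ram",len(a),cv2.minEnclosingCircle((a[:,:2]*1000).astype(np.float32)),circ(a[:,:2]),a[:,2].max())
f=np.load("top0.npz");im=f["im"][190:280,245:455,::-1]
cv2.imwrite("pics/c1.png",cv2.resize(im,None,fx=3.8,fy=3.8,interpolation=cv2.INTER_CUBIC))
E
```

```text
g [0.51235852 0.10548532 0.12877444] r [ 0.50742458 -0.17758795  0.00186608] cup [ 0.61589247 -0.15178305  0.00691792] shelf [0.73392711 0.0704787  0.53329068] lowshelf edge [0.68529961 0.07104696 0.51959394]
top table z -0.00016596808805391383
bar 116 [0.50604233 0.09704777 0.11265971] [0.53666024 0.13153001 0.13133193] [0.52107531 0.11392702 0.12528609]
((521.3837890625, 114.233154296875), (37.85075759887695, 13.723243713378906), 53.36587905883789)
grinder 0.035 1153 ((520.9779052734375, 114.14166259765625), 56.248138427734375) 0.03910008912050922
grinder 0.047 24 ((506.75360107421875, 101.82975769042969), 35.291526794433594) 0.05336777887794953
grinder 0.0545 54 ((521.6115112304688, 114.45379638671875), 23.703340530395508) 0.0565522679377774
grinder 0.085 133 ((521.2139282226562, 113.54481506347656), 19.446266174316406) 0.09577124060057043
ram 200 ((505.9557800292969, -172.75131225585938), 37.36075210571289) (np.float64(0.5056494573179688), np.float64(-0.17186643997825443), np.float64(0.034555981232348536)) 0.05029487678301314
side table z 0.0007809158777343228
bar 147 [0.50589713 0.09361458 0.1120579 ] [0.5355371  0.12987613 0.1289321 ] [0.52020077 0.10817752 0.12201158]
((520.0226440429688, 111.39649963378906), (39.08920669555664, 14.835994720458984), 51.79569625854492)
grinder 0.035 711 ((521.5792236328125, 111.59689331054688), 57.066650390625) 0.039663741899896486
grinder 0.047 104 ((519.2713623046875, 106.88380432128906), 49.145835876464844) 0.050245214677743906
grinder 0.0545 99 ((520.0303344726562, 111.56143188476562), 23.334136962890625) 0.05764566453175616
grinder 0.085 147 ((521.1896362304688, 111.67684936523438), 20.710920333862305) 0.09357035550440948
ram 500 ((505.1026611328125, -173.86126708984375), 37.487144470214844) (np.float64(0.5049192603801347), np.float64(-0.17447577059686206), np.float64(0.034464637919506706)) 0.047595903947366014
```

View pics/c1.png

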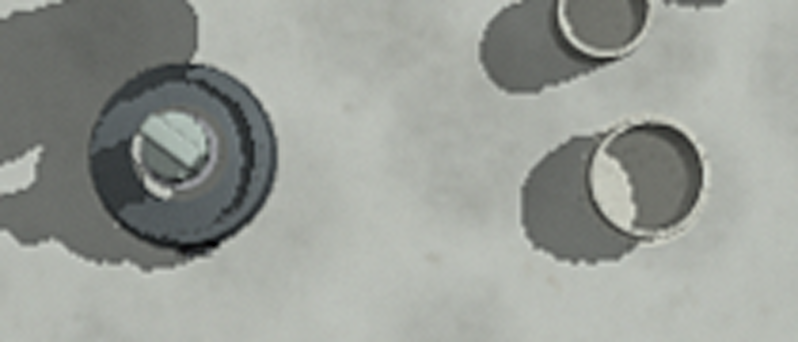

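The crop shows the bar running from upper left to lower right, about 53° in the world, and an empty ramekin. Averaging the two cameras puts the nut at about (0.5207, 0.1128) and the ramekin at about (0.5055, -0.1733). Next I check the wrist range, then approach.

Run:
```python
from plant import *
import numpy as np
for deg in (-307,-217,-127,-97,-37,53,143,233,173,113):
    q=inverse_kinematics([.5207,.1128,.101],[np.pi,0,np.radians(deg)]); print(deg,None if q is None else np.round(q,2))
yaw=np.radians(53)
# choose start yaw with most clockwise room
best=[(d,inverse_kinematics([.5207,.1128,.19],[np.pi,0,np.radians(d)])) for d in (53,-127)]
print(best)
```

```text
-307 [ 0.07  0.14  1.88 -0.    1.12  0.71]
-217 [ 0.07  0.14  1.88  0.    1.12 -0.86]
-127 [ 0.07  0.14  1.88  0.    1.12 -2.43]
-97 None
-37 [ 0.07  0.14  1.88 -0.    1.12  2.28]
53 [ 0.07  0.14  1.88 -0.    1.12  0.71]
143 [ 0.07  0.14  1.88  0.    1.12 -0.86]
233 [ 0.07  0.14  1.88  0.    1.12 -2.43]
173 [ 0.07  0.14  1.88  0.    1.12 -1.38]
113 [ 0.07  0.14  1.88  0.    1.12 -0.34]
[(53, array([ 6.52659171e-02,  3.36029078e-02,  1.81104393e+00, -4.44089210e-16,
        1.29694582e+00,  7.11037740e-01])), (-127, array([ 0.06526592,  0.03360291,  1.81104393,  0.        ,  1.29694582,
       -2.43055491]))]
```

Clockwise turning increases q6. Starting at yaw -127° (q6 = -2.43) leaves 290° of room, so no regrasp should be needed.

Run:
```python
from plant import *
import numpy as np
o=[np.pi,0,np.radians(-127)]
gripper_to(0.045)
movep([.5207,.1128,.17],o)
hold(.2); s=observe(); print(s["time_s"],s["eef_pos"],s["q"][5],s["ft_force"],s["torque"])
print(move_l([.5207,.1128,.101],feed=.08,max_force=4))
hold(.2); print(observe()["ft_force"],observe()["eef_pos"])
import cv2
im,d=get_image("side"); cv2.imwrite("pics/s1.png",cv2.resize(im[170:300,260:420,::-1],None,fx=4,fy=4))
gripper_to(0.0,25)
for _ in range(3):
    hold(.15); s=observe(); print(s["time_s"],np.round(s["ft_force"],2),np.round(s["torque"],3),s["opening"],s["grasp_force"],s["eef_pos"])
```

```text
2.9 [0.52066407 0.11336342 0.17006269] -2.4303766813312957 [-0.2978304   1.66984137  0.84864613] [ 0.00026846  0.04118502 -0.02298415]
False
[ 0.01823772 -0.27834535  0.35483535] [0.52114539 0.11285858 0.10161673]
4.6917 [-0.39  0.87  1.33] [-0.011  0.122  0.009] 0.013731783980120212 28.232669234275818 [0.52081259 0.11284758 0.10117001]
4.8417 [-0.38 -0.54  2.25] [ 0.006  0.065 -0.049] 0.013438230249338195 28.289709985256195 [0.52081062 0.11281923 0.10117932]
4.9917 [-1.38 -0.3   2.65] [ 0.039  0.111 -0.06 ] 0.013338547579288228 28.350951969623566 [0.52080962 0.1128242  0.10115189]
```

View pics/s1.png

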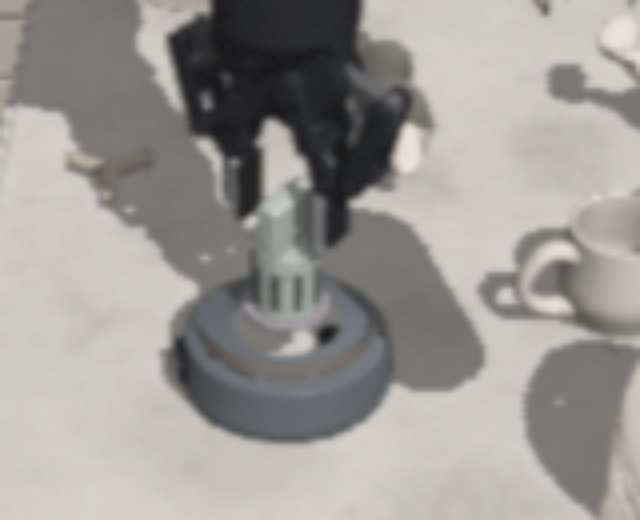

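The side view shows the fingers straddling the bar at crop pixel (285,215), clear of the hub. The grip is square and side loads are near zero. Now I draw up lightly until the lugs bear on the thread.

```bash
cat >> h.py <<'E'
from plant import *
def F(n=6,dt=.02):
    a=[]
    for _ in range(n): hold(dt); a.append(observe()["ft_force"])
    return np.mean(a,0)
E
python3 - <<'E'
from h import *
C=np.array([.5207,.1128]); z=.101
f0=F(10); print("f0",np.round(f0,2))
top=z+.0135
for k in range(8):
    r=move_l([*C,top],feed=.006,max_force=4)
    p=observe()["eef_pos"]; f=F(); print(r,np.round(p,4),np.round(f,2),round(observe()["time_s"],2))
    if -f[2]>2.5 or p[2]>top-3e-4: break
E
```

```text
f0 [-0.73  0.31  2.96]
True [0.5202 0.1127 0.1012] [-0.44 -0.09  3.82] 5.81
True [0.5198 0.1127 0.1012] [-0.4   0.08  3.05] 6.45
True [0.5197 0.1127 0.1012] [0.39 0.23 3.08] 7.0
True [0.5196 0.1127 0.1012] [0.05 0.25 2.89] 7.57
True [0.5197 0.1127 0.1012] [-0.13 -0.26  3.18] 8.12
True [0.5197 0.1127 0.1012] [ 0.14 -0.    2.98] 8.68
True [0.5197 0.1127 0.1012] [0.5  0.26 3.03] 9.23
True [0.5196 0.1127 0.1012] [-0.31  0.14  2.6 ] 9.8
```

Run:
```python
from h import *
C=np.array([.5207,.1128]); z=.101; n=0
while z<.1155:
    z+=.0005; n+=1
    move_l([*C,z],feed=.01)
    f=F(4,.015)
    if n%4==0 or f[2]<-2: print(round(z,4),np.round(observe()["eef_pos"],4),np.round(f,2),round(observe()["time_s"],2))
    if f[2]<-3.2: break
```

```text
0.103 [0.5207 0.1128 0.103 ] [ 0.17 -0.03 -0.95] 11.07
0.105 [0.5208 0.1128 0.105 ] [ 0.14  0.17 -0.73] 12.33
0.107 [0.5207 0.1128 0.107 ] [ 0.18 -0.04 -0.92] 13.6
0.109 [0.5207 0.1128 0.109 ] [ 0.02  0.11 -0.55] 14.87
0.111 [0.5207 0.1128 0.111 ] [-0.06 -0.24 -0.78] 16.13
0.112 [0.5205 0.1128 0.1117] [ 0.99  0.34 -4.26] 16.77
```

Run:
```python
from h import *
C=np.array([.5207,.1128]); z=.112; yaw=-127.; f=np.array([0,0,-4.2]); n=0
while yaw>-127-280 and z<.134:
    n+=1
    if f[2]<-9: z-=.0003; st=0
    else:
        st=6; z+=.0004+np.clip(.00005*(f[2]+5.5),-.0003,.0003)
    C+=np.clip(np.where(abs(f[:2])>1.2,.00005*f[:2],0),-.0003,.0003)
    yaw-=st
    move_l([*C,z],feed=.01,rotation=[np.pi,0,np.radians(yaw)])
    f=F(4,.012); s=observe()
    if n%3==0 or f[2]<-9: print(n,yaw+127,round(z,4),round(s["eef_pos"][2],4),np.round(C,4),np.round(f,2),round(s["torque"][2],2),round(s["time_s"],2),flush=True)
    if f[2]<-12 or np.hypot(*f[:2])>9: print("STOP",f); break
    if s["time_s"]>45: break
print(z,yaw,C,f)
```

```text
3 -18.0 0.1133 0.1131 [0.5206 0.1128] [-0.9  -0.3  -5.53] -0.04 17.64
6 -36.0 0.1145 0.1143 [0.5204 0.1129] [-1.99  2.21 -5.8 ] -0.1 18.52
9 -54.0 0.1156 0.1156 [0.5201 0.1133] [-2.51  3.89 -6.48] -0.02 19.39
12 -72.0 0.1167 0.1172 [0.5198 0.1139] [-0.73  5.57 -5.04] -0.09 20.27
15 -90.0 0.1183 0.1188 [0.5198 0.1145] [ 0.27  0.93 -0.03] -0.03 21.14
18 -108.0 0.1203 0.1204 [0.5199 0.1146] [ 2.21  2.57 -1.07] 0.0 22.02
21 -126.0 0.1221 0.1222 [0.5202 0.1148] [ 1.98  1.38 -0.93] -0.0 22.89
24 -144.0 0.124 0.124 [0.5205 0.115 ] [ 1.67  2.02 -0.88] -0.07 23.77
27 -162.0 0.1259 0.1259 [0.5206 0.1153] [-0.19  0.71 -0.54] 0.02 24.64
30 -180.0 0.1278 0.1278 [0.5206 0.1153] [-0.22  0.15 -1.18] 0.03 25.52
33 -198.0 0.1297 0.1297 [0.5206 0.1153] [-0.07 -0.13 -0.76] 0.02 26.39
36 -216.0 0.1316 0.1316 [0.5206 0.1153] [ 0.17  0.01 -1.05] 0.0 27.27
39 -234.0 0.1336 0.1335 [0.5206 0.1153] [-0.21 -0.4  -0.94] -0.0 28.14
0.1341801091612868 -367.0 [0.52062642 0.11526778] [ 0.18222467 -0.01490443 -0.27315789]
```

The nut came free after about 85° of turn, and the pull never went above about 7 N. Now I lift, carry it over the ramekin and look.

Run:
```python
from h import *
o=[np.pi,0,np.radians(-7)]
move_l([.5206,.1153,.19],feed=.1)
s=observe(); print(s["q"][5],s["opening"])
move_l([.5055,-.1733,.19],feed=.12)
hold(.2); print(observe()["time_s"],observe()["eef_pos"],F())
for n in("top","side"):
    im,d=get_image(n); c=get_calibration(n); np.savez(n+"2.npz",d=d,im=im)
    P=cloud(d,c["intrinsics"],c["world_from_camera"]); X=P.reshape(-1,3); X=X[np.isfinite(X[:,0])]
    m=(np.hypot(X[:,0]-.5055,X[:,1]+.173)<.06)&(X[:,2]>.03)&(X[:,2]<.056); a=X[m]
    if len(a)>20: print(n,"ram",len(a),cv2.minEnclosingCircle((a[:,:2]*1000).astype(np.float32)))
    m=(np.hypot(X[:,0]-.5055,X[:,1]+.173)<.03)&(X[:,2]>.1)&(X[:,2]<.18); a=X[m]
    if len(a): print(n,"nut",len(a),a.min(0),a.max(0))
    if n=="side": cv2.imwrite("pics/s2.png",cv2.resize(im[200:400,240:440,::-1],None,fx=3,fy=3))
```

```text
1.7626258126214196 0.013231858264735533
31.9 [ 0.50553697 -0.17307056  0.19002119] [ 0.0095188   0.03847628 -0.75511526]
top ram 128 ((506.32550048828125, -171.2985382080078), 41.195472717285156)
top nut 16 [ 0.49133925 -0.15874757  0.14345132] [ 0.50247755 -0.15421655  0.17722743]
side ram 784 ((504.60260009765625, -174.00758361816406), 41.438148498535156)
side nut 410 [ 0.48273789 -0.19554739  0.14525074] [ 0.52111136 -0.17664236  0.17943332]
```

View pics/s2.png

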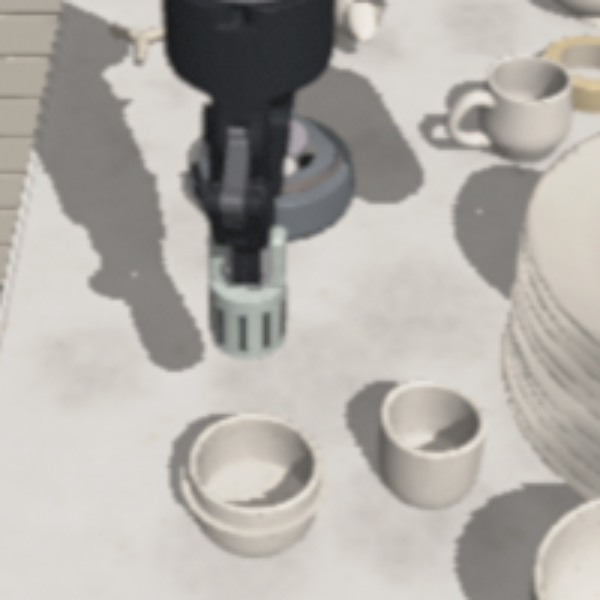

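The nut hangs upright in the grip with its hub at crop pixel (248,320), and the ramekin is at (253,470). Using the same side camera for both, the hub is about 2.5 mm low in x and 2 mm low in y relative to the ramekin, so I correct that and lower gently.

Run:
```python
from h import *
C=[.5078,-.1715]
move_l([*C,.19],feed=.05)
r=move_l([*C,.058],feed=.08,max_force=5); print(r,observe()["eef_pos"])
f0=F(8); z=observe()["eef_pos"][2]; print(f0)
assert z<.06
while z>.047:
    z-=.0005; move_l([*C,z],feed=.01); f=F(4,.015)-f0
    if f[2]>1.2 or abs(f[:2]).max()>2: print("contact",z,f); break
print(z,observe()["eef_pos"],observe()["time_s"])
im,d=get_image("side"); cv2.imwrite("pics/s3.png",cv2.resize(im[250:400,240:440,::-1],None,fx=4,fy=4))
```

```text
False [ 0.50821422 -0.17169146  0.05855526]
[ 0.26563086 -0.0981897  -0.61597497]
contact 0.04993887653657922 [-0.69867128 -0.07983865  2.32204661]
0.04993887653657922 [ 0.50796784 -0.17158817  0.0501954 ] 39.6667
```

View pics/s3.png

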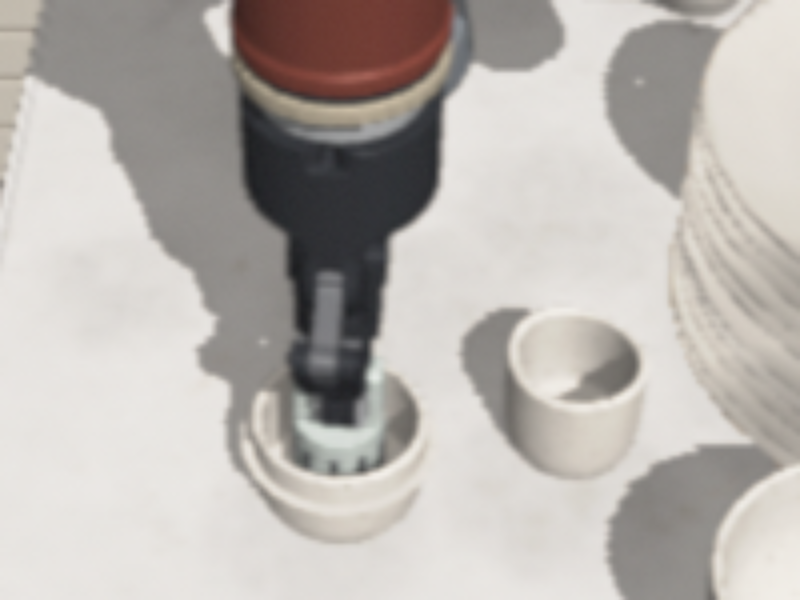

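The nut stands centred in the ramekin at crop pixel (340,430). It touched at TCP z = 50 mm, which matches the floor height exactly. I release and retreat.

Run:
```python
from h import *
gripper_to(.035); hold(.2)
move_l([.5080,-.1716,.16],feed=.08)
move_l([.43,-.02,.25],feed=.15)
hold(.3); s=observe(); print(s["time_s"],s["opening"],s["eef_pos"])
im,d=get_image("side"); cv2.imwrite("pics/s4.png",cv2.resize(im[180:400,240:440,::-1],None,fx=2.7,fy=2.7))
c=get_calibration("side"); X=cloud(d,c["intrinsics"],c["world_from_camera"]).reshape(-1,3); X=X[np.isfinite(X[:,0])]
a=X[(np.hypot(X[:,0]-.5055,X[:,1]+.173)<.06)&(X[:,2]>.03)&(X[:,2]<.05)]; print(cv2.minEnclosingCircle((a[:,:2]*1000).astype(np.float32)))
a=X[(np.hypot(X[:,0]-.5055,X[:,1]+.173)<.04)&(X[:,2]>.055)&(X[:,2]<.1)]; print(a.min(0),a.max(0))
```

```text
43.5167 0.034998496990691554 [ 0.4299882  -0.02023692  0.24973467]
((504.4396057128906, -175.18101501464844), 41.41425704956055)
[ 0.4866851  -0.18250007  0.05546558] [ 0.52327111 -0.16323805  0.07778219]
```

View pics/s4.png

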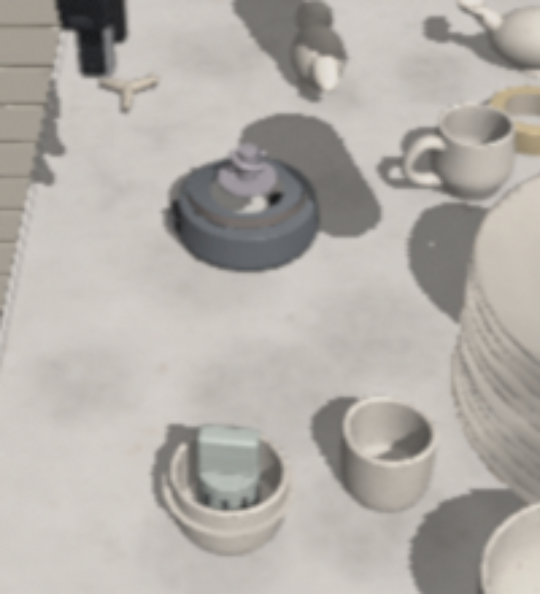

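The nut stands upright in the ramekin at (228,465), bar on top, and the ramekin is where it was. The spindle is bare at (247,165), the cup, stilt and bird look undisturbed, and the arm is clear.

```bash
python3 -c "
from plant import *
print(job_done())"
```

```text
the job is handed in; nothing more can be done
None
```

The nut is off the grinder and stands upright, grip bar on top, in the unmoved ramekin; the upward pull stayed around 7 N or less, the cup, stilt and bird were left alone, and I handed the job in at about 44 s.

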